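Weigh a maamoul mould on the spring scale and mark the reading

TASK

Take the round-headed wooden maamoul mould out of the open drawer and hang it by the hole in its handle on the hook of the spring scale, lowering it slowly and easing its weight onto the hook so gently that the hook never drops or springs back and is never overloaded. Let it hang free until it is quite still, and only then slide the scale's marker down until its line is level with the hook's pointer, within half a scale division; leave the mould hanging and everything else where it was.

Things in the scene. Friction and masses are not known exactly. Their poses are not given: they have to be found in the camera images.
- round_mould: The part to weigh, 0.12 to 0.48 kg: light wooden mould standing head down in the drawer, any place in the row; round disc head 70 mm across, 36 mm thick, on a flat foot 44 mm wide. 155 mm high. Origin: centre of its underside; z up the handle, x across its width, y through its thickness, along the hole's axis. Handle 36 (x) x 18 (y) mm. A half turn about z makes no difference to the handle.
- eye (a point): Where the hook bar's centre line lies when the mould hangs, on the axis of the handle's through hole (along the mould's y), 107 mm above its underside. Hole: 20 mm wide, bottom 77 mm above the underside, straight sides to 101 mm, then an inverted 90 degree V with its apex at 111 mm.
- grip (a point): Point inside the mould's handle, 137 mm above its underside, 30 mm above the eye, 18 mm below the top: where to grip it from above, closing along the mould's x (36 mm). The handle is solid from 111 to 155 mm.
- square_mould: Bystander: mould with a square head 66 mm wide, 70 mm high, 36 mm thick, the same handle and the same total height of 155 mm, standing in the drawer. Origin: centre of its underside.
- narrow_mould: Bystander: mould with a narrow head 40 mm wide, 70 mm high, 36 mm thick, the same handle and height of 155 mm, standing in the drawer. Origin: centre of its underside.
- drawer: Fixed shallow wooden drawer, open, 110 x 300 mm, walls 8 mm thick and 28 mm high, floor 8 mm thick, with its chest (160 x 320 mm, 42 mm high) on its +x side. The three moulds stand in it in a row along its y, about 92 mm apart, broad faces to the robot. Origin: centre of the drawer's underside.
- scale: Fixed spring scale: white column 30 (x) x 56 (y) mm, 268 mm high, on a base plate 100 x 110 mm, 12 mm thick. Origin: underside, on the column's axis, z up. The hook's bar comes out on its -y side; graduations (one division = 10 mm of travel), pointer and marker are on its +x face. Nothing stands above the hook or the marker.
- hook (a joint): Travel of the sprung hook in m, 0 = empty, at the top, growing as it is pulled down; stop at 0.105. The spring gives 60 N/m from zero (the hook's own 0.08 kg is balanced out), lightly damped. Do not pull it beyond 0.098, load it with more than 10 N, or let it move faster than 0.07 m/s up or down.
- hook_seat (a point): Seat for the mould's eye: on the centre line of the hook's level steel bar (6 mm diameter, along the scale's y), 105 mm from the column's axis; 235 mm up when empty. Axes as scale. A collar of 9 mm radius stands 19 mm away towards the column; 19 to 25 mm away in -y the bar's tip rises to 17 mm above the centre line. Pass the hole over the tip in the scale's +y, then lower.
- pointer (a point): Tip of the pointer that moves with the hook, on the column's +x face. At the height of the hook bar's centre line.
- marker (a joint): Travel of the marker in m, 0 = top, growing as it is slid down, to 0.105. It stays where it is left (friction about 1.2 N). It is level with the pointer when this equals joint hook. It starts within the top 10 mm and must be left there until the mould hangs still.
- marker_line (a point): The line of the marker, on the column's +x face beside the pointer; to be brought level with point pointer, within 5 mm (half a division).
- marker_tab (a point): Centre of the marker's black tab, 22 (x) x 14 (y) x 32 (z) mm, 85 mm from the column's axis in the scale's +x; grip it from above across the scale's y and slide it vertically. At the same height as point marker_line; axes as scale.
- ramekin: Bystander: white ceramic ramekin, 72 mm diameter, 42 mm high, on the sideboard. Origin: centre of its underside.
- candy_bowl: Bystander: clear glass candy bowl with closed chrome lid, 112 mm diameter, 89 mm high. Origin: centre of its underside.
Mind the look-alikes: they are no part of the job. What is shaped like the round_mould but green is not meant.

How it is judged:
By the outcome, as a careful person would: the job done as asked, in the order asked, and still so for the second after the job is handed in, with the robot touching nothing.
It also fails if it takes over 70 s, if anything falls off the work surface, if the arm or the gripper's body presses on something with over 40 N, if the wrist force passes 120 N, or if a joint passes its speed limit or range.

ROBOT

A 6-joint arm with a two-finger parallel gripper is mounted at the origin on the work surface. World frame = base frame: x ahead of the robot, y to its left, z up, the work surface at z = 0. Lengths are in mm, angles in rad, forces in N, time in s.
With the tool pointing down it reaches from about 400 to 925 mm from the base axis. Payload 12.5 kg.
Tool frame: the origin (TCP) lies midway between the tips of the shut fingers; the grasp point (between the pads) lies 19 mm behind it; z points along the fingers, y is the line along which they close (so a half turn about z gives the same grasp; the last joint's range is limited). The gripper opens to 95 mm and grips with 3 to 60 N. Pads are 20 mm wide; open, the fingers measure 119 mm over their backs; the gripper's body (75 mm by 180 mm) begins 59 mm behind the grasp point.
Start: joints at [-1.391, 0.491, 1.559, -0, 1.092, -0.106], TCP at [176.226, -599.662, 184.961] pointing down, gripper open.
Joint ranges: [-3.1, 3.1], [-0.84, 2.19], [0.05, 2.79], [-1.13, 4.28], [0.06, 2.93], [-2.69, 2.69]. Speed limits (rad/s): [2.22, 2.22, 2.79, 3.14, 3.14, 3.14].

INTERFACE

Orientations are given as [roll, pitch, yaw] about the fixed x, y, z axes, in that order (R = Rz(yaw) Ry(pitch) Rx(roll)).
In Python, from cell import env gives the robot as it stands.
- The arm moves only by the tool arm_command, never from a script. Its argument "targets" is a list of rows, each a list of 5 numbers: the shift along the tool's x, y, z in mm, then the turn about the tool's z in degrees, then the opening, from 0 (shut) to 1 (fully open). In form: [[tx, ty, tz, roll, fingers], ...]. A call has 1 to 5 rows; each row is the pose to reach, as a shift and turn from the pose commanded when the call began, along the tool's axes at that moment; what a row does not reach only later rows make up. A row lasts 1/10 s, in which the tool goes at most 50 mm and 8.59 degrees, less where a joint would pass 70% of its speed; a pose out of reach is approached as far as the arm can. A call with a gripper value outside its range is refused whole. The fingers move at their own pace and stop on an object; the grip force is fixed at half the most. Time passes only in rows, so rows that repeat a pose let the fingers close. It gives the time, the measured TCP pose, the force, the opening and the grip force at its end, in the units of the state.
- env.state(): the state, without advancing time (a new reading comes with each control period).
- env.read_camera(name): name is "scene" or "top" or "wrist"; returns a dict with "frame" (400x640x3 uint8, red, green, blue), "vertical_fov" (degrees; the focal length in pixels is half the picture's height over the tangent of half this angle, whatever the lens; pixels are square), "cx", "cy" (the principal point, pixels), "world_from_camera" (4x4, takes a point from camera to world coordinates); the wrist camera has in their place "hand_eye" (4x4, takes a point from camera to tool coordinates, whose origin is the TCP and whose axes are the flange's). Camera axes: x right, y down, z forward; pixel columns grow to the right and rows downward; lengths in mm; the calibration is good to about 2 mm. A picture is of the moment at which its call begins: read the wrist's pose just before it. There is no depth.
- env.job_done(): hands the job in; it is judged then, once.
The state is a dict: "t": time; "joints": joint angles; "qvel": joint speeds; "tau": joint torques, N m; "eef_pos": TCP position; "tcp_rot": TCP orientation; "ft_force": force on the tool from outside, world axes, zero at the start; "moment": the same for the moment, N m; "opening": opening from 0.0 (shut) to 1.0 (fully open); "grip_force": force on a finger pad.
Only numpy, scipy, OpenCV 4.12 (cv2) and the standard library are available. Lean on these libraries where they do the work, as an engineer would, in place of code of your own. Each camera call takes 0.05 s, during which the arm holds its last target. There are 200 camera calls.

## Working session

There is one attempt and no reset: what is moved stays moved. The work goes in short steps, Python scripts to look and compute and a tool call to move; the robot and the scene stay as the last step left them, time stands still between calls to the robot, and variables do not carry over. Pictures are saved under pics/ and viewed, at most 10 in all, crops included, and the job is handed in when it is done.

Besides the shell and the picture viewer there is one more tool, called by a JSON object that holds its "name" and its "arguments". arm_command: Moves the arm, as the interface text tells. Its arguments: {"type":"object","properties":{"targets":{"type":"array","items":{"type":"array","items":{"type":"number"}}}},"required":["targets"]}

```bash
mkdir -p pics
cat > h.py <<'E'
import numpy as np, cv2
from cell import env
from scipy.spatial.transform import Rotation as R
def cam(n):
    s=env.state(); c=env.read_camera(n); 
    c['f']=200/np.tan(np.radians(c['vertical_fov']/2))
    if n=='wrist':
        T=np.eye(4); T[:3,:3]=R.from_euler('xyz',s['tcp_rot']).as_matrix() if np.size(s['tcp_rot'])==3 else np.array(s['tcp_rot']).reshape(3,3)
        T[:3,3]=s['eef_pos']; c['T']=T@np.array(c['hand_eye'])
    else: c['T']=np.array(c['world_from_camera'])
    return c
def ray(c,u,v):
    d=c['T'][:3,:3]@np.array([(u-c['cx'])/c['f'],(v-c['cy'])/c['f'],1]); return c['T'][:3,3],d/np.linalg.norm(d)
def onz(c,u,v,z):
    o,d=ray(c,u,v); return o+d*(z-o[2])/d[2]
def proj(c,p):
    q=np.linalg.inv(c['T'])@np.append(p,1); return c['f']*q[0]/q[2]+c['cx'],c['f']*q[1]/q[2]+c['cy']
def tri(c1,p1,c2,p2):
    o1,d1=ray(c1,*p1);o2,d2=ray(c2,*p2)
    t=np.linalg.lstsq(np.c_[d1,-d2],o2-o1,rcond=None)[0]
    a=o1+t[0]*d1;b=o2+t[1]*d2; return (a+b)/2,np.linalg.norm(a-b)
def save(c,name): cv2.imwrite('pics/'+name+'.png',c['frame'][:,:,::-1])
E
python3 - <<'E'
from h import *
for n in ['scene','top']:
    c=cam(n); save(c,n+'0'); print(n,c['f'],c['cx'],c['cy'],c['T'].round(3).tolist())
s=env.state(); print(s)
E
```

```text
scene 468.0456878592459 316.6014184512605 188.64814765923134 [[0.478, 0.752, -0.454, 983.62], [0.878, -0.412, 0.243, -321.019], [-0.004, -0.515, -0.857, 1038.052], [0.0, 0.0, 0.0, 1.0]]
top 498.8486936771185 324.6115247134269 200.65879427039422 [[0.017, -0.987, 0.159, 312.548], [-1.0, -0.014, 0.02, -92.783], [-0.017, -0.16, -0.987, 1480.82], [0.0, 0.0, 0.0, 1.0]]
{'t': 0.1, 'joints': array([-1.39059449e+00,  4.91470962e-01,  1.55941630e+00, -2.05766087e-05,
        1.09171640e+00, -1.05624387e-01]), 'qvel': array([-0.00071684, -0.00208053, -0.00191262, -0.00084619, -0.00020322,
       -0.00012771]), 'tau': array([ 3.10931675e-03, -6.13623905e+01, -2.58605790e+01,  6.94113714e-02,
        4.70236293e-02, -5.08951371e-05]), 'eef_pos': array([ 176.17319444, -599.38143944,  184.42822684]), 'tcp_rot': array([-3.14058535e+00, -8.84405012e-05,  2.85835672e-01]), 'ft_force': array([ 0.39030719,  0.27028953, -0.32060488]), 'moment': array([ 0.03655934,  0.00694919, -0.06508843]), 'grip_force': 0.0, 'opening': 1.0004890490132086}
```

View pics/scene0.png

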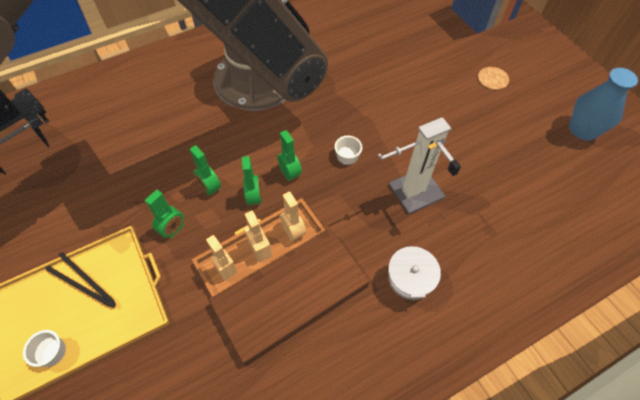

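View pics/top0.png

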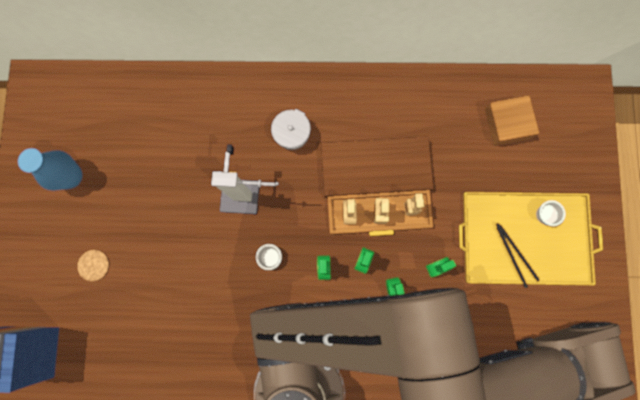

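The scene view shows three beige moulds in the drawer at about (220,258), (257,238) and (293,218). Four green look-alikes stand in front of it. The scale is at about (425,160), its bar tip near (380,157), and the black marker tab at (454,168). I'll enlarge the drawer in both views.

Run:
```python
import cv2,numpy as np
a=cv2.imread('pics/scene0.png')[185:295,190:335];b=cv2.imread('pics/top0.png')[180:240,320:440]
a=cv2.resize(a,(725,550),interpolation=3)
cv2.imwrite('pics/crop1.png',a)
b=cv2.resize(b,None,fx=6,fy=6,interpolation=3);c=cv2.imread('pics/scene0.png')[110:220,370:475]
cv2.imwrite('pics/crop2.png',cv2.resize(c,None,fx=5.4,fy=5.4,interpolation=3))
```

```text
(no output)
```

View pics/crop1.png

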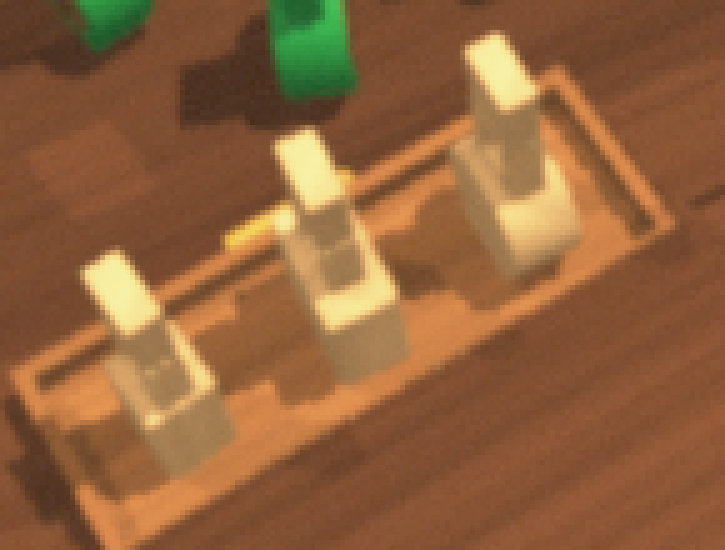

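View pics/crop2.png

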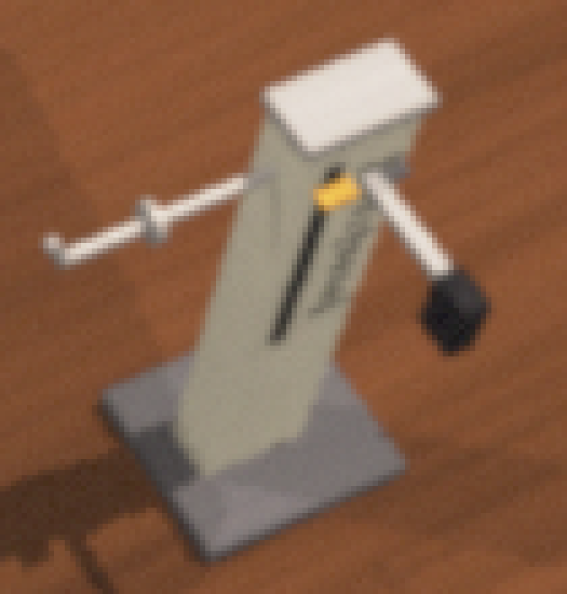

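Crop 1 identifies the three:
- Left (214,243): narrow mould, with flat narrow shoulders.
- Middle (251,219): square mould, with a flat-topped block head.
- Right (290,199): its head has a curved cylindrical rim, so it is the **round_mould**. It is beige, not green, and is the leftmost of the three in the top view, around (350,205).

Crop 2 shows the scale: column top around (435,129), bar running from the tip (381,156) past the collar (398,150), and the tab at (454,168). Next I'll measure these by rectifying them onto known heights.

```bash
cat > m.py <<'E'
from h import *
c=cam('scene'); t=cam('top')
hsv=cv2.cvtColor(c['frame'],cv2.COLOR_RGB2HSV)
def blob(c,m,roi,z,name):
    x0,y0,x1,y1=roi; k=np.zeros(m.shape,np.uint8); k[y0:y1,x0:x1]=m[y0:y1,x0:x1]
    n,l,st,ce=cv2.connectedComponentsWithStats(k); i=1+np.argmax(st[1:,4])
    cn=cv2.findContours((l==i).astype(np.uint8),0,cv2.CHAIN_APPROX_NONE)[0][0][:,0]
    P=np.array([onz(c,u,v,z)[:2] for u,v in cn],np.float32)
    print(name,ce[i],st[i,4],onz(c,*ce[i],z).round(1),cv2.minAreaRect(P))
f=c['frame'].astype(int)
top=((f[:,:,0]>220)&(f[:,:,1]>190)).astype(np.uint8)
for n,r in dict(round=(280,190,305,210),square=(240,205,265,230),narrow=(200,230,225,255)).items(): blob(c,top,r,163,n)
w=((f.min(2)>185)).astype(np.uint8)
blob(c,w,(415,112,455,140),268,'col')
ft=t['frame'].astype(int)
blob(t,(ft.min(2)>185).astype(np.uint8),(205,165,240,195),268,'coltop')
blob(t,((ft[:,:,0]>220)&(ft[:,:,1]>190)).astype(np.uint8),(338,192,362,228),163,'roundtop')
# scale: bar tip, tab in both
blob(c,(f.max(2)<60).astype(np.uint8),(440,150,470,185),235,'tab')
blob(t,(ft.max(2)<60).astype(np.uint8),(220,140,240,160),235,'tabT')
E
python3 m.py
python3 - <<'E'
import cv2
b=cv2.imread('pics/top0.png')
cv2.imwrite('pics/crop3.png',cv2.vconcat([cv2.resize(b[140:200,205:285],(640,480),interpolation=3)]))
E
```

```text
round [289.7037037  198.93518519] 108 [ 515.4 -136.1  163. ] ((515.2415161132812, -136.02365112304688), (33.794830322265625, 16.627656936645508), 1.935071349143982)
square [251.725      218.54166667] 120 [ 519.4 -227.5  163. ] ((518.4315795898438, -226.06199645996094), (33.98214340209961, 20.427289962768555), 1.427245855331421)
narrow [213.84496124 243.23255814] 129 [ 534.  -318.9  163. ] ((533.5685424804688, -318.93914794921875), (34.35822677612305, 16.815038681030273), 8.7542142868042)
col [434.44728435 127.34824281] 313 [563.2 183.4 268. ] ((563.005126953125, 183.66273498535156), (56.49457550048828, 30.653705596923828), 87.39833068847656)
coltop [223.88643533 178.05362776] 317 [561.9 183.4 268. ] ((569.7108154296875, 184.18865966796875), (50.9278564453125, 57.70014953613281), 0.7972180247306824)
roundtop [348.96527778 209.45138889] 144 [ 502.6 -131.7  163. ] ((501.2842712402344, -131.76158142089844), (53.92488479614258, 26.685192108154297), 0.4508153796195984)
tab [453.         168.32941176] 85 [650.3 175.4 235. ] ((650.1094360351562, 175.11366271972656), (19.72071075439453, 27.778045654296875), 31.607561111450195)
tabT [231.29411765 149.94117647] 17 [642.9 175.4 235. ] ((644.05322265625, 176.2169647216797), (18.715099334716797, 5.175711154937744), 2.6941754817962646)
```

View pics/crop3.png

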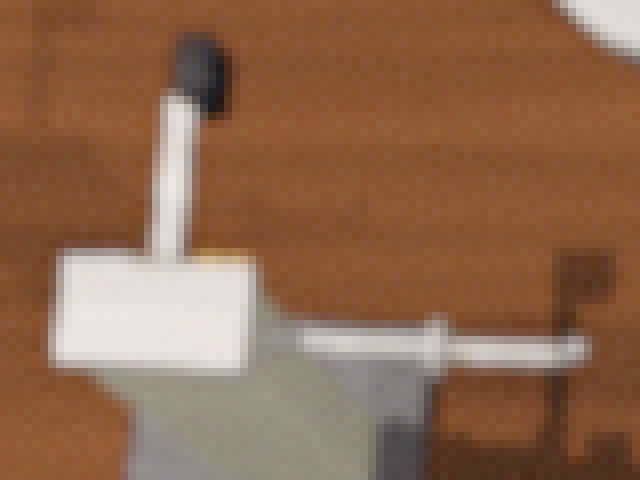

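Crop 3 (top view) shows the bar running from (242.5,182) to its tip near (277,183.6), with the collar at (259.5,182.5) and the tab near (230,149.5). I'll compute the bar line and seat from both views.

Run:
```python
from h import *
c=cam('scene'); t=cam('top')
a=onz(t,242.5,181.9,235);b=onz(t,259.3,182.6,235);e=onz(t,276.3,183.6,235)
print('top',a.round(1),b.round(1),e.round(1))
a2=onz(c,370+245/5.4,110+182/5.4,235);b2=onz(c,370+152/5.4,110+221/5.4,235);e2=onz(c,370+68/5.4,110+255/5.4,235)
print('scene',a2.round(1),b2.round(1),e2.round(1))
print('tip tri',tri(c,(370+60/5.4,110+252/5.4),t,(276.9,183.6)))
print('tab',tri(c,(453,168.3),t,(205+202/8,140+75/8)))
```

```text
top [559.3 142.7 235. ] [558.1  99.7 235. ] [556.1  56.1 235. ]
scene [561.6 143.6 235. ] [559.7 101.2 235. ] [557.6  63.8 235. ]
tip tri (array([556.53381498,  56.69445052, 239.83938306]), np.float64(5.9117027908828765))
tab (array([646.76038846, 180.24252484, 226.77347718]), np.float64(0.6196148761798378))
```

{"name": "arm_command", "arguments": {"targets": [[0,0,-50,-8,1],[60,0,-100,-16,1],[100,-30,-100,-24,1],[140,-70,-100,-32,1],[180,-110,-100,-40,1]]}}

```text
t: 0.8
eef_pos: [302.6, -470.2, 284.6]
tcp_rot: [3.141, 0.0, 0.99]
ft_force: [0.3, -0.3, 0.4]
opening: 1.001
grip_force: 0.0
```

{"name": "arm_command", "arguments": {"targets": [[50,0,0,-8,1],[100,0,0,-16,1],[150,0,0,-24,1],[200,-3,0,-32,1],[250,-4,0,-35.3,1]]}}

```text
t: 1.3
eef_pos: [437.2, -259.3, 284.4]
tcp_rot: [3.141, 0.0, 1.605]
ft_force: [0.7, -0.1, -0.5]
opening: 1.001
grip_force: 0.0
```

```bash
cat > st.py <<'E'
from h import *
import sys
s=env.state(); p=s['eef_pos']; y=s['tcp_rot'][2]
print(s['t'],p.round(1),np.degrees(y).round(2),s['ft_force'].round(2),round(s['opening'],3),s['grip_force'])
a=[float(v) for v in sys.argv[1:]]
if a:
    d=np.array(a[:3])-p; print('shift',[round(v,1) for v in (d[0]*np.cos(y)+d[1]*np.sin(y), d[0]*np.sin(y)-d[1]*np.cos(y), -d[2])],'turn',round(np.degrees(y)-a[3],2))
E
python3 st.py 515 -136 285 92
```

```text
1.3 [ 437.2 -259.3  284.4] 91.96 [ 0.72 -0.06 -0.5 ] 1.001 0.0
shift [np.float64(120.5), np.float64(82.0), np.float64(-0.6)] turn -0.04
```

{"name": "arm_command", "arguments": {"targets": [[40,28,0,0,1],[80,56,0,0,1],[120,82,0,0,1],[120,82,0,0,1]]}}

```text
t: 1.7
eef_pos: [516.9, -134.6, 284.1]
tcp_rot: [3.141, -0.001, 1.605]
ft_force: [0.1, -0.3, 0.1]
opening: 1.004
grip_force: 0.0
```

```bash
python3 st.py 515 -136 285 92
python3 - <<'E'
from h import *
c=cam('wrist'); save(c,'w1'); print(proj(c,np.array([515,-136,163.])))
E
```

```text
1.7 [ 516.9 -134.6  284.1] 91.95 [ 0.07 -0.27  0.08] 1.004 0.0
shift [np.float64(-1.3), np.float64(-2.0), np.float64(-0.9)] turn -0.05
(np.float64(321.50437495797075), np.float64(181.57747170421308))
```

View pics/w1.png

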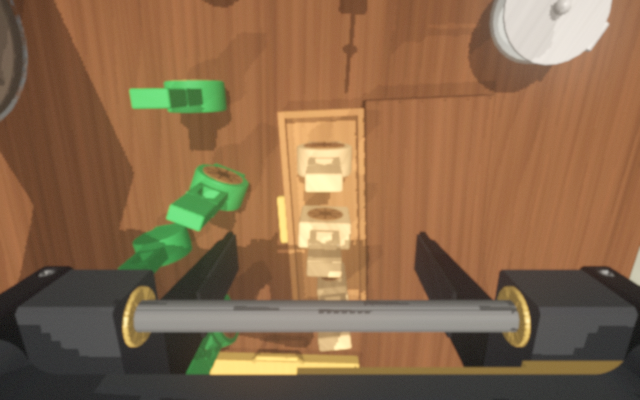

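The wrist view shows the +y mould with its handle top at (323,181), matching the prediction (321.5,181.6), and its head at (324,157). The next mould is at (324,225), the third lies further down. I'll measure the handle top here and enlarge both heads once to be certain.

Run:
```python
from h import *
c=cam('wrist'); f=c['frame']; print(c['f'])
cv2.imwrite('pics/w1c.png',cv2.resize(f[125:285,275:375,::-1],(375,600),interpolation=2))
hsv=cv2.cvtColor(f,cv2.COLOR_RGB2HSV); g=f.astype(int)
m=np.zeros(g.shape[:2],np.uint8); m[165:200,295:355]=((g[:,:,0]>215)&(g[:,:,1]>190))[165:200,295:355]
n,l,st,ce=cv2.connectedComponentsWithStats(m); i=1+np.argmax(st[1:,4]); print(st[i],ce[i])
cn=cv2.findContours((l==i).astype(np.uint8),0,cv2.CHAIN_APPROX_NONE)[0][0][:,0]
print(cv2.minAreaRect(np.array([onz(c,u,v,163)[:2] for u,v in cn],np.float32)))
```

```text
348.85252536045226
[299 165  52  26 878] [324.32460137 178.06378132]
((516.5572509765625, -134.08050537109375), (47.75405502319336, 24.309892654418945), 1.904997706413269)
```

View pics/w1c.png

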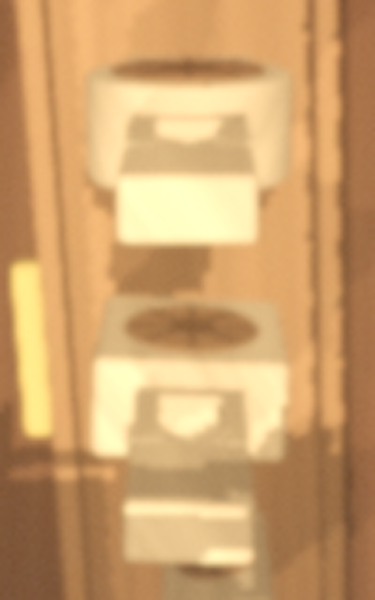

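The upper one has a round head with curved ends, while the lower is a square block, so the +y mould is the right one. I'll take a force baseline, then descend.

```bash
cat > ft.py <<'E'
from h import *
import sys
F=[]
for i in range(int(sys.argv[1])): F.append(env.state()['ft_force']); env.read_camera('top')
F=np.array(F); print(F.mean(0).round(3),F.std(0).round(3),env.state()['t'],env.state()['eef_pos'].round(1))
E
python3 ft.py 10
```

```text
[-0.012 -0.278  0.012] [0.366 0.524 0.236] 2.3 [ 514.9 -139.3  284.3]
```

{"name": "arm_command", "arguments": {"targets": [[-1,0,40,0,1],[-1,0,80,0,1],[-1,0,110,0,1],[-1,0,140,0,1],[-1,0,158,0,1]]}}

```text
t: 2.8
eef_pos: [514.3, -139.7, 124.2]
tcp_rot: [-3.14, -0.001, 1.6]
ft_force: [0.3, 0.2, 0.7]
opening: 0.998
grip_force: 0.0
```

{"name": "arm_command", "arguments": {"targets": [[0,0,0,0,0.6],[0,0,0,0,0.3],[0,0,0,0,0.2],[0,0,0,0,0.2],[0,0,0,0,0.2]]}}

```text
t: 3.3
eef_pos: [515.4, -140.0, 127.0]
tcp_rot: [3.14, 0.001, 1.6]
ft_force: [0.0, 1.2, -0.0]
opening: 0.64
grip_force: 0.0
```

```bash
python3 st.py 515 -136 285 92
```

```text
3.3 [ 515.4 -140.   127. ] 91.68 [ 0.    1.22 -0.04] 0.64 0.0
shift [np.float64(4.0), np.float64(-0.3), np.float64(-158.0)] turn -0.32
```

The arm settled about 4 mm off in y, so I'll correct that before the fingers close.

{"name": "arm_command", "arguments": {"targets": [[2,0,0,0,0.6],[4,0,0,0,0.6],[4,0,0,0,0.5],[4,0,0,0,0.4],[4,0,0,0,0.3]]}}

```text
t: 3.8
eef_pos: [515.0, -135.8, 126.2]
tcp_rot: [-3.142, 0.0, 1.6]
ft_force: [0.2, 0.2, 0.0]
opening: 0.403
grip_force: 0.0
```

{"name": "arm_command", "arguments": {"targets": [[0,0,0,0,0.25],[0,0,0,0,0.2],[0,0,0,0,0.2],[0,0,0,0,0.2],[0,0,0,0,0.2]]}}

```text
t: 4.3
eef_pos: [514.9, -135.9, 126.2]
tcp_rot: [-3.142, 0.0, 1.6]
ft_force: [0.3, 0.1, -0.1]
opening: 0.375
grip_force: 30.0
```

```bash
python3 st.py 516 -136 127 92
```

```text
4.3 [ 514.9 -135.9  126.2] 91.67 [ 0.31  0.08 -0.1 ] 0.375 29.999126493930817
shift [np.float64(-0.2), np.float64(1.0), np.float64(-0.8)] turn -0.33
```

{"name": "arm_command", "arguments": {"targets": [[0,0,-10,0,0.2],[0,0,-40,0,0.2],[0,0,-80,0,0.2],[0,0,-120,0,0.2],[0,0,-142,0,0.2]]}}

```text
t: 4.8
eef_pos: [515.4, -136.0, 272.0]
tcp_rot: [3.138, 0.002, 1.6]
ft_force: [0.5, -1.0, -2.0]
opening: 0.374
grip_force: 30.0
```

{"name": "arm_command", "arguments": {"targets": [[30,6,0,4.2,0.2],[65,20,0,4.2,0.2],[100,34,0,4.2,0.2],[130,45,0,4.2,0.2],[130,45,0,4.2,0.2]]}}

```text
t: 5.3
eef_pos: [556.7, -1.6, 268.6]
tcp_rot: [3.141, -0.001, 1.53]
ft_force: [-1.0, 0.4, -1.4]
opening: 0.374
grip_force: 30.0
```

```bash
python3 ft.py 16; python3 st.py 557 20 268.2 87.5
python3 - <<'E'
from h import *
c=cam('wrist'); save(c,'w2'); s=cam('scene'); f=s['frame'][110:240,340:480,::-1]; save(s,'s2')
cv2.imwrite('pics/s2c.png',cv2.resize(f,(640,594),interpolation=2))
for p in [(557,79.5,235),(556,57,250),(558.5,98.5,235)]: print(np.round(proj(c,np.array(p)),1))
E
```

```text
[-0.309  0.058 -1.787] [0.505 0.476 0.47 ] 6.1 [556.2  -4.7 268.2]
6.1 [556.2  -4.7 268.2] 87.47 [ 0.05  0.61 -2.03] 0.371 29.998546242713928
shift [np.float64(24.7), np.float64(-0.2), np.float64(-0.0)] turn -0.03
[317.7  86.5]
[317.4 124.7]
[318.6  54.3]
```

View pics/w2.png

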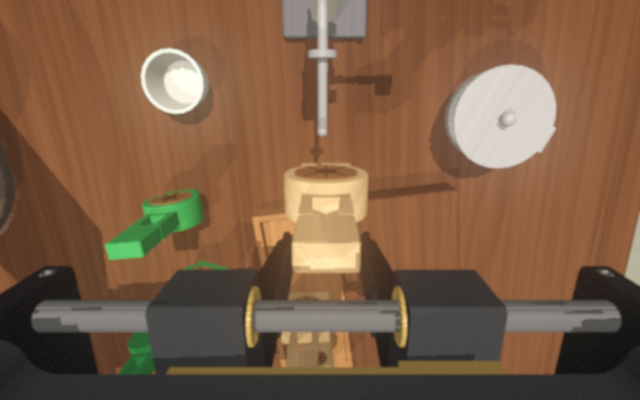

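The wrist view shows the mould held straight, with its handle top centred near (326,250) and its head near (326,190). The bar tip is at (322,127) and the collar at (322,54), about 2 mm further in +x than predicted. I'll compute x relative to the mould.

Run:
```python
from h import *
c=cam('wrist'); print(c['cx'],c['cy'],c['T'][:3,3].round(1))
for n,u,v,z in [('tip',322.5,127,250),('collar',322,54,235),('handle top',326.5,250,305),('headL',284.5,195,200),('headR',368,195,200)]: print(n,onz(c,u,v,z).round(1))
```

```text
325.96003501582686 196.24963770645343 [562.3  77.5 467.6]
tip [559.   55.6 250. ]
collar [560.6  98.7 235. ]
handle top [559.   -0.9 305. ]
headL [525.3  -1.8 200. ]
headR [592.2  -4.7 200. ]
```

View pics/s2c.png

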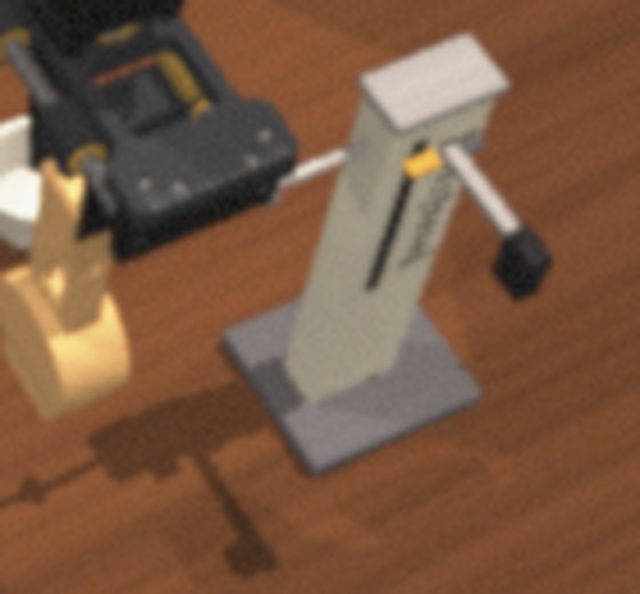

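{"name": "arm_command", "arguments": {"targets": [[10,-2.6,0,0,0.2],[20,-2.6,0,0,0.2],[28,-2.6,0,0,0.2],[34,-2.6,0,0,0.2],[40,-2.6,0,0,0.2]]}}

```text
t: 6.75
eef_pos: [555.3, 36.3, 268.2]
tcp_rot: [3.142, 0.0, 1.527]
ft_force: [-0.1, 0.9, -1.6]
opening: 0.375
grip_force: 30.0
```

```bash
python3 st.py 557.2 79 268.2 87.5
python3 - <<'E'
from h import *
c=cam('wrist'); s=cam('scene')
a=cv2.resize(c['frame'][40:280,250:400,::-1],(375,600),interpolation=2);b=cv2.resize(s['frame'][115:215,345:415,::-1],(420,600),interpolation=2)
cv2.imwrite('pics/m3.png',cv2.hconcat([a,b]))
E
```

```text
6.75 [555.3  36.3 268.2] 87.51 [-0.14  0.89 -1.63] 0.375 29.998517632484436
shift [np.float64(42.7), np.float64(0.0), np.float64(-0.0)] turn 0.01
```

View pics/m3.png

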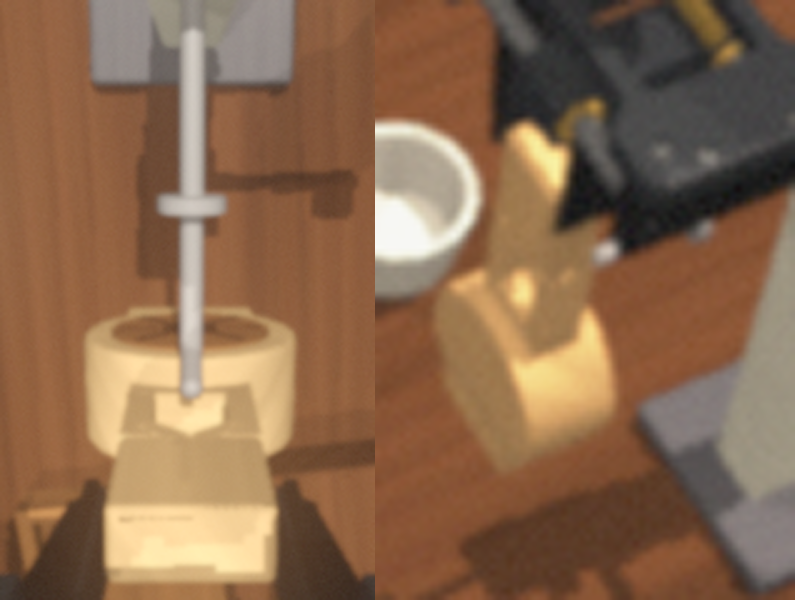

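The composite shows the bar tip centred on the hole, both at crop column about 190. I'll pass it through slowly.

{"name": "arm_command", "arguments": {"targets": [[5,0,0,0,0.2],[10,0,0,0,0.2],[15,0,0,0,0.2],[20,0,0,0,0.2],[25,0,0,0,0.2]]}}

```text
t: 7.35
eef_pos: [556.5, 60.9, 268.2]
tcp_rot: [3.142, 0.0, 1.527]
ft_force: [1.0, -0.2, -2.2]
opening: 0.375
grip_force: 30.0
```

{"name": "arm_command", "arguments": {"targets": [[5,0,0,0,0.2],[10,0,0,0,0.2],[15,0,0,0,0.2],[18,0,0,0,0.2],[18,0,0,0,0.2]]}}

```text
t: 7.85
eef_pos: [557.2, 78.8, 268.2]
tcp_rot: [3.142, 0.0, 1.527]
ft_force: [-0.2, 0.7, -2.2]
opening: 0.376
grip_force: 30.0
```

```bash
python3 ft.py 10; python3 st.py 557.2 79 246.2 87.5
python3 - <<'E'
from h import *
c=cam('wrist'); s=cam('scene')
a=cv2.resize(c['frame'][40:280,250:400,::-1],(375,600),interpolation=2);b=cv2.resize(s['frame'][105:205,365:435,::-1],(420,600),interpolation=2)
cv2.imwrite('pics/m4.png',cv2.hconcat([a,b]))
E
```

```text
[-0.36   0.081 -1.716] [0.373 0.488 0.487] 8.35 [557.2  78.4 268.2]
8.35 [557.2  78.4 268.2] 87.47 [ 0.44 -0.74 -0.87] 0.373 29.99855786561966
shift [np.float64(0.6), np.float64(-0.0), np.float64(22.0)] turn -0.03
```

View pics/m4.png

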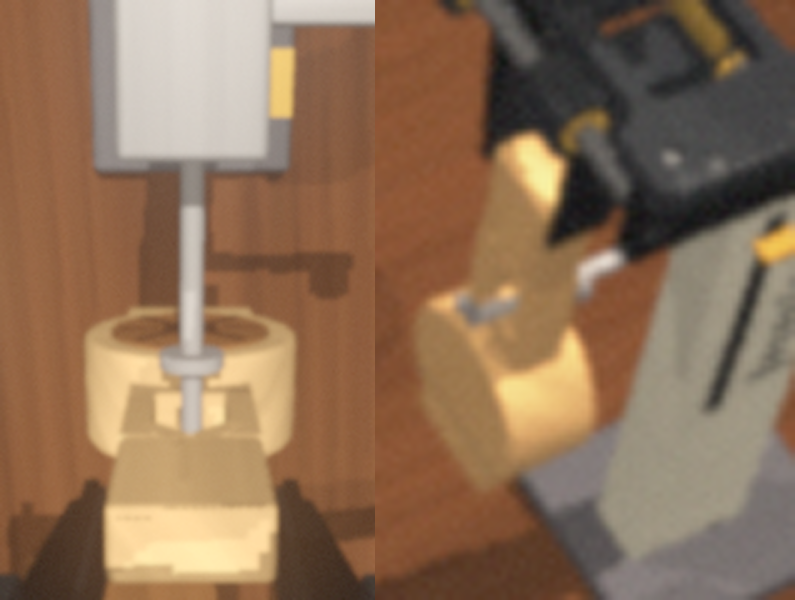

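The bar is through the hole, with the tip out on the near side and the collar behind. (That was my last picture.) Weight is about 1.77 N, so the expected travel is about 29.5 mm. I'll lower now, at 2 mm per row around contact.

{"name": "arm_command", "arguments": {"targets": [[0.5,0,4,0,0.2],[0.5,0,8,0,0.2],[0.5,0,12,0,0.2],[0.5,0,15,0,0.2],[0.5,0,17,0,0.2]]}}

```text
t: 8.95
eef_pos: [557.1, 78.9, 250.7]
tcp_rot: [-3.141, 0.0, 1.527]
ft_force: [0.9, 0.1, -1.5]
opening: 0.378
grip_force: 30.0
```

{"name": "arm_command", "arguments": {"targets": [[0,0,1.5,0,0.2],[0,0,3,0,0.2],[0,0,4.5,0,0.2],[0,0,6,0,0.2],[0,0,8,0,0.2]]}}

```text
t: 9.45
eef_pos: [557.3, 79.0, 243.2]
tcp_rot: [3.141, 0.0, 1.527]
ft_force: [-0.2, 0.7, -1.3]
opening: 0.372
grip_force: 30.0
```

{"name": "arm_command", "arguments": {"targets": [[0,0,2,0,0.2],[0,0,4,0,0.2],[0,0,6,0,0.2],[0,0,8,0,0.2],[0,0,10,0,0.2]]}}

```text
t: 9.95
eef_pos: [557.3, 79.0, 233.1]
tcp_rot: [3.141, 0.0, 1.527]
ft_force: [0.5, 0.2, -1.5]
opening: 0.375
grip_force: 30.0
```

```bash
python3 ft.py 12
```

```text
[ 0.503 -0.27  -1.162] [0.229 0.466 0.596] 10.55 [557.3  79.  233.2]
```

{"name": "arm_command", "arguments": {"targets": [[0,0,2,0,0.2],[0,0,4,0,0.2],[0,0,6,0,0.2],[0,0,8,0,0.2],[0,0,10,0,0.2]]}}

```text
t: 11.05
eef_pos: [557.3, 79.0, 223.0]
tcp_rot: [3.141, 0.0, 1.527]
ft_force: [0.9, 0.1, 0.3]
opening: 0.375
grip_force: 30.0
```

{"name": "arm_command", "arguments": {"targets": [[0,0,1.5,0,0.2],[0,0,3,0,0.2],[0,0,4.5,0,0.2],[0,0,6,0,0.2],[0,0,6,0,0.2]]}}

```text
t: 11.55
eef_pos: [557.3, 79.0, 217.0]
tcp_rot: [3.142, 0.0, 1.527]
ft_force: [1.6, 0.7, -0.1]
opening: 0.374
grip_force: 30.0
```

```bash
python3 ft.py 40
```

```text
[ 1.653 -0.041 -0.003] [0.453 0.46  0.471] 13.55 [557.2  78.9 217.2]
```

Vertical force is zero, but fx ≈ 1.65 N shows the bar resting on one flank of the V, so the mould needs to shift slightly in +x.

{"name": "arm_command", "arguments": {"targets": [[0,0.5,0,0,0.2],[0,1,0.3,0,0.2],[0,1,0.5,0,0.2],[0,1,0.5,0,0.2]]}}

```text
t: 13.95
eef_pos: [557.7, 78.9, 216.4]
tcp_rot: [-3.14, 0.0, 1.527]
ft_force: [-2.9, 0.0, -0.3]
opening: 0.376
grip_force: 30.0
```

```bash
python3 ft.py 10; python3 -c "
from h import *; print(env.state()['moment'])"
```

```text
[-4.414  0.169 -0.083] [1.021 0.508 0.582] 14.45 [557.8  78.9 216.5]
[ 0.02242305  1.13555441 -0.03865162]
```

{"name": "arm_command", "arguments": {"targets": [[0,0.5,0,0,0.2],[0,1,0.3,0,0.2],[0,1,0.5,0,0.2],[0,1,0.5,0,0.2]]}}

```text
t: 14.85
eef_pos: [558.7, 78.9, 216.0]
tcp_rot: [-3.14, 0.0, 1.527]
ft_force: [-5.6, -0.3, 0.5]
opening: 0.373
grip_force: 30.0
```

```bash
python3 ft.py 12
```

```text
[-5.617  0.224  0.315] [0.52  0.639 0.451] 15.45 [558.7  78.9 216. ]
```

{"name": "arm_command", "arguments": {"targets": [[0,-0.4,-0.2,0,0.2],[0,-0.8,-0.4,0,0.2],[0,-1.2,-0.5,0,0.2],[0,-1.2,-0.5,0,0.2]]}}

```text
t: 15.85
eef_pos: [558.4, 78.9, 216.9]
tcp_rot: [3.14, 0.0, 1.527]
ft_force: [-1.6, 1.5, 0.1]
opening: 0.375
grip_force: 30.0
```

```bash
python3 ft.py 12
```

```text
[-0.829  0.324 -0.132] [0.415 0.616 0.493] 16.45 [558.1  78.9 216.7]
```

{"name": "arm_command", "arguments": {"targets": [[0,-0.2,0.2,0,0.2],[0,-0.2,0.2,0,0.2],[0,-0.2,0.2,0,0.2]]}}

```text
t: 16.75
eef_pos: [557.8, 78.9, 216.5]
tcp_rot: [3.142, 0.0, 1.527]
ft_force: [-1.2, 0.9, 0.6]
opening: 0.372
grip_force: 30.0
```

```bash
python3 ft.py 24
```

```text
[-0.972  0.051  0.157] [0.401 0.505 0.502] 17.95 [557.8  78.9 216.5]
```

{"name": "arm_command", "arguments": {"targets": [[0,-0.1,-0.3,0,0.2],[0,-0.3,-0.7,0,0.2],[0,-0.3,-0.7,0,0.2]]}}

```text
t: 18.25
eef_pos: [557.6, 78.9, 217.3]
tcp_rot: [3.141, 0.0, 1.527]
ft_force: [-1.6, -0.1, -0.9]
opening: 0.376
grip_force: 30.0
```

```bash
python3 ft.py 24
```

```text
[-0.549  0.031 -0.108] [0.433 0.44  0.623] 19.45 [557.5  78.9 217.2]
```

Both forces are near zero, so I'll release.

{"name": "arm_command", "arguments": {"targets": [[0,0,0.3,0,0.2],[0,0,0.3,0,0.38],[0,0,0.3,0,0.4],[0,0,0.3,0,0.42],[0,0,0.3,0,0.45]]}}

```text
t: 19.95
eef_pos: [557.6, 78.9, 216.9]
tcp_rot: [3.141, 0.0, 1.527]
ft_force: [-0.5, 0.4, 0.7]
opening: 0.434
grip_force: 0.0
```

{"name": "arm_command", "arguments": {"targets": [[0,0,0,0,0.6],[0,0,0,0,0.7],[0,0,0,0,0.8],[0,0,0,0,0.8],[0,0,0,0,0.8]]}}

```text
t: 20.45
eef_pos: [557.5, 78.9, 216.9]
tcp_rot: [3.142, 0.0, 1.527]
ft_force: [-0.2, 0.6, 0.4]
opening: 0.779
grip_force: 0.0
```

```bash
cat > pt.py <<'E'
from h import *
# pointer/mould location in successive scene frames: centroid of beige mould, yellow marker, tab
for i in range(6):
    s=cam('scene'); f=s['frame']; h=cv2.cvtColor(f,cv2.COLOR_RGB2HSV); r=f.astype(int)
    o=[]
    for m,(x0,y0,x1,y1) in [((h[...,0]>10)&(h[...,0]<28)&(h[...,1]>60)&(h[...,2]>165),(365,110,412,225)),((r.max(2)<60),(440,150,472,200)),((h[...,1]>170)&(h[...,0]>15)&(h[...,2]>180),(418,130,445,190))]:
        v,u=np.nonzero(m[y0:y1,x0:x1]); o+= [len(u)]+([round(u.mean()+x0,2),round(v.mean()+y0,2)] if len(u) else [])
    print(env.state()['t'],o)
E
python3 pt.py; python3 st.py
```

```text
20.5 [494, np.float64(386.99), np.float64(171.63), 105, np.float64(453.47), np.float64(167.72), 0]
20.55 [501, np.float64(387.01), np.float64(171.47), 101, np.float64(453.42), np.float64(167.81), 0]
20.6 [505, np.float64(387.09), np.float64(171.53), 105, np.float64(453.59), np.float64(167.68), 0]
20.65 [496, np.float64(387.08), np.float64(171.61), 104, np.float64(453.58), np.float64(167.7), 0]
20.7 [508, np.float64(387.0), np.float64(171.5), 102, np.float64(453.48), np.float64(167.77), 0]
20.75 [506, np.float64(387.05), np.float64(171.49), 103, np.float64(453.5), np.float64(167.71), 0]
20.75 [557.5  78.9 216.9] 87.48 [-0.3  -0.88  0.34] 0.802 0.0
```

The mould hangs still. I'll rise straight up, then go over the tab while turning.

{"name": "arm_command", "arguments": {"targets": [[0,0,-10,0,0.8],[0,0,-30,0,0.8],[0,0,-60,0,0.8],[0,0,-100,0,0.8],[0,0,-130,0,0.8]]}}

```text
t: 21.25
eef_pos: [557.6, 78.9, 350.0]
tcp_rot: [3.139, -0.0, 1.527]
ft_force: [-0.2, -0.6, -0.1]
opening: 0.8
grip_force: 0.0
```

{"name": "arm_command", "arguments": {"targets": [[20,20,0,8.5,0.8],[40,40,0,17,0.8],[60,60,0,25.5,0.8],[80,80,0,34,0.8],[100,90,0,42.5,0.8]]}}

```text
t: 21.75
eef_pos: [652.9, 175.6, 347.2]
tcp_rot: [3.141, -0.0, 0.779]
ft_force: [0.9, -0.3, 0.7]
opening: 0.797
grip_force: 0.0
```

{"name": "arm_command", "arguments": {"targets": [[0,0,0,8.5,0.8],[0,0,0,17,0.8],[0,0,0,25.5,0.8],[0,0,0,34,0.8],[0,0,0,42.5,0.8]]}}

```text
t: 22.25
eef_pos: [651.8, 174.9, 347.7]
tcp_rot: [3.142, -0.0, 0.037]
ft_force: [-0.4, -0.2, 0.7]
opening: 0.802
grip_force: 0.0
```

{"name": "arm_command", "arguments": {"targets": [[0,0,0,5,0.8],[0,0,0,5,0.8],[0,0,0,5,0.8],[0,0,0,5,0.8]]}}

```text
t: 22.65
eef_pos: [651.8, 174.9, 347.2]
tcp_rot: [3.142, -0.0, -0.042]
ft_force: [0.6, -0.9, -0.4]
opening: 0.802
grip_force: 0.0
```

```bash
python3 pt.py|tail -2; python3 st.py 647.2 180.5 208 -2.5
python3 - <<'E'
from h import *
c=cam('wrist'); f=c['frame'].astype(int); save(c,'w5')
print('pred tab top',np.round(proj(c,np.array([647.2,180.5,243.])),1))
m=(f.max(2)<50).astype(np.uint8)
n,l,st,ce=cv2.connectedComponentsWithStats(m)
for i in range(1,n):
    if st[i,4]>80: print(st[i],ce[i].round(1))
w=((f.min(2)>170)).astype(np.uint8); n,l,st,ce=cv2.connectedComponentsWithStats(w)
for i in range(1,n):
    if st[i,4]>80: print('w',st[i],ce[i].round(1))
E
```

```text
22.9 [549, np.float64(387.69), np.float64(169.89), 90, np.float64(453.1), np.float64(168.06), 1, np.float64(428.0), np.float64(152.0)]
22.95 [546, np.float64(387.68), np.float64(169.8), 84, np.float64(453.01), np.float64(168.39), 0]
22.95 [651.8 174.9 346.9] -2.5 [ 0.27 -0.05 -0.09] 0.798 0.0
shift [np.float64(-4.9), np.float64(-5.4), np.float64(138.9)] turn -0.0
pred tab top [319.3 193.5]
[   0  269  116  131 7350] [ 35.1 344. ]
[ 447  295  193  105 6496] [583.5 368.4]
[ 428  333   66   33 1277] [455.2 350.1]
[ 162  334   63   43 1279] [196.9 356.2]
[420 383  30  17 195] [435.7 393.1]
[177 389  40  11 149] [194.4 394.9]
w [ 384   17   90   97 6652] [428.9  65.8]
w [310 196  18  60 612] [315.6 228.1]
w [294 207  12  60 168] [299.4 237.5]
w [592 212  31  41 419] [603.9 229.3]
w [411 219  14  11 104] [418.  223.4]
w [397 222  13  12  85] [400.9 226.7]
w [349 256  48   5 190] [375.5 258. ]
w [ 288  271   67   30 1928] [321.1 285.1]
w [362 288  39  13 398] [380.4 294.7]
w [180 319  73   2 146] [216.  319.5]
```

Run:
```python
from h import *
c=cam('wrist'); f=c['frame'].astype(int)
for v in range(165,240,6): print(v,f[v,296:342:3].max(1).tolist())
for v in (185,205,215): print(v,[ (u,onz(c,u,v,243).round(1)[:2].tolist()) for u in (310,316,322)])
```

```text
165 [150, 150, 150, 155, 161, 163, 164, 165, 166, 166, 158, 156, 157, 156, 156, 158]
171 [133, 137, 139, 138, 138, 137, 141, 138, 137, 137, 136, 138, 134, 134, 134, 132]
177 [164, 166, 166, 165, 166, 166, 139, 81, 77, 78, 76, 151, 178, 165, 163, 166]
183 [164, 164, 164, 163, 163, 164, 120, 112, 110, 103, 98, 149, 176, 166, 160, 162]
189 [163, 163, 162, 164, 163, 163, 122, 117, 112, 107, 101, 136, 165, 172, 168, 164]
195 [165, 165, 165, 174, 188, 184, 128, 112, 108, 108, 101, 154, 184, 184, 183, 167]
201 [168, 164, 165, 191, 189, 230, 219, 117, 109, 108, 109, 163, 185, 186, 186, 168]
207 [177, 177, 180, 195, 188, 227, 251, 252, 196, 188, 187, 187, 185, 185, 186, 177]
213 [175, 175, 191, 193, 189, 225, 251, 253, 197, 188, 186, 187, 186, 185, 185, 183]
219 [174, 178, 199, 182, 170, 228, 255, 253, 191, 184, 187, 141, 88, 150, 183, 184]
225 [174, 184, 198, 192, 174, 226, 255, 253, 198, 190, 188, 153, 89, 133, 186, 185]
231 [176, 199, 194, 191, 171, 220, 255, 253, 199, 187, 187, 155, 90, 122, 186, 186]
237 [184, 205, 187, 175, 169, 215, 255, 254, 197, 192, 191, 202, 238, 245, 251, 220]
185 [(310, [655.5, 188.4]), (316, [655.3, 183.0]), (322, [655.0, 177.6])]
205 [(310, [636.6, 189.5]), (316, [636.3, 184.0]), (322, [636.1, 178.5])]
215 [(310, [626.8, 190.1]), (316, [626.6, 184.5]), (322, [626.3, 179.0])]
```

The tab top spans u 313–330, v 180–204, which gives a tab centre of about (647.5, 180.8) after the known camera offset. Descending over it.

{"name": "arm_command", "arguments": {"targets": [[-4.5,-5.6,0,0,0.7],[-4.5,-5.6,30,0,0.6],[-4.5,-5.6,60,0,0.5],[-4.5,-5.6,80,0,0.5],[-4.5,-5.6,80,0,0.5]]}}

```text
t: 23.55
eef_pos: [646.3, 180.8, 264.1]
tcp_rot: [3.14, 0.005, -0.044]
ft_force: [-0.5, -0.7, 0.3]
opening: 0.512
grip_force: 0.0
```

{"name": "arm_command", "arguments": {"targets": [[0,0,20,0,0.5],[0,0,40,0,0.5],[0,0,57,0,0.5],[0,0,57,0,0.5]]}}

```text
t: 23.95
eef_pos: [647.1, 180.8, 209.1]
tcp_rot: [3.141, 0.002, -0.044]
ft_force: [-0.2, 0.8, -0.4]
opening: 0.5
grip_force: 0.0
```

```bash
python3 st.py 647.5 180.7 210 -2.5
```

```text
23.95 [647.1 180.8 209.1] -2.52 [-0.2   0.78 -0.4 ] 0.5 0.0
shift [np.float64(0.4), np.float64(0.1), np.float64(-0.9)] turn -0.02
```

{"name": "arm_command", "arguments": {"targets": [[0,0,0,0,0.3],[0,0,0,0,0.2],[0,0,0,0,0.1],[0,0,0,0,0.05],[0,0,0,0,0.05]]}}

```text
t: 24.45
eef_pos: [647.7, 179.7, 210.3]
tcp_rot: [3.14, -0.001, -0.044]
ft_force: [-0.2, -11.7, 1.7]
opening: 0.144
grip_force: 30.0
```

{"name": "arm_command", "arguments": {"targets": [[0,0,0,0,0.05],[0,0,0,0,0.05]]}}

```text
t: 24.65
eef_pos: [647.7, 179.5, 210.1]
tcp_rot: [3.14, -0.0, -0.044]
ft_force: [-0.9, -6.3, 1.0]
opening: 0.143
grip_force: 30.0
```

```bash
python3 pt.py|tail -2;python3 st.py
```

```text
24.7 [444, np.float64(386.95), np.float64(168.59), 422, np.float64(453.05), np.float64(159.91), 0]
24.7 [647.7 179.5 210.1] -2.55 [ 0.97 -6.27  0.97] 0.142 30.001418888568878Traceback (most recent call last):
  File "pt.py", line 4, in <module>
    s=cam('scene'); f=s['frame']; h=cv2.cvtColor(f,cv2.COLOR_RGB2HSV); r=f.astype(int)
  File "h.py", line 5, in cam
    s=env.state(); c=env.read_camera(n);
                     ~~~~~~~~~~~~~~~^^^
ValueError: 200 camera calls are used up
```

Camera calls are used up, so I'll get the marker's start height from the saved frames, with the known-height pointer and column as reference.

Run:
```python
import numpy as np,cv2,itertools
T=np.array([[0.478,0.752,-0.454,983.62],[0.878,-0.412,0.243,-321.019],[-0.004,-0.515,-0.857,1038.052],[0,0,0,1]])
U,_,V=np.linalg.svd(T[:3,:3]);T[:3,:3]=U@V
I=np.linalg.inv(T)
def pr(p):
    q=I@np.append(p,1); return np.array([468.046*q[0]/q[2]+316.601,468.046*q[1]/q[2]+188.648])
y=np.radians(-2.5);Rz=np.array([[np.cos(y),-np.sin(y),0],[np.sin(y),np.cos(y),0],[0,0,1]])
O=np.array([562.4,184.0,0])
W=lambda p:pr(O+Rz@np.array(p,float))
def hullc(c,h):
    P=np.array([W(np.add(c,np.multiply(h,s))) for s in itertools.product((-1,1),repeat=3)],np.float32)
    M=cv2.moments(cv2.convexHull(P)); return np.array([M['m10'],M['m01']])/M['m00'],M['m00']
for n in ['scene0','s2']:
    f=cv2.imread(f'pics/{n}.png')[:,:,::-1].astype(int)
    for th in (70,85,100):
        m=(f.max(2)<th).astype(np.uint8); k=np.zeros_like(m);k[152:185,443:466]=m[152:185,443:466]
        nn,l,st,ce=cv2.connectedComponentsWithStats(k);i=1+np.argmax(st[1:,4]);print(n,th,st[i,4],ce[i].round(2))
    w=(f.min(2)>165).astype(np.uint8); k=np.zeros_like(w);k[112:140,415:452]=w[112:140,415:452]
    nn,l,st,ce=cv2.connectedComponentsWithStats(k);i=1+np.argmax(st[1:,4]);print('col',st[i],ce[i].round(2))
    h=cv2.cvtColor(f.astype(np.uint8),cv2.COLOR_RGB2HSV); k=((h[...,1]>140)&(h[...,2]>170)&(h[...,0]>12)&(h[...,0]<30)).astype(np.uint8); k[:135]=0;k[160:]=0;k[:,:420]=0;k[:,445:]=0
    v,u=np.nonzero(k);print('yellow',len(u),u.mean().round(2),v.mean().round(2))
print('pred col',W((0,0,268)).round(2))
for z in (235,230,225): print('pred tab',z,hullc((85,0,z),(11,7,16)), 'rod root',W((16,0,z)).round(1),'rod end',W((74,0,z)).round(1),'face y=-14',W((18,-14,z)).round(1))
```

```text
scene0 70 117 [453.6  167.53]
scene0 85 133 [453.63 167.33]
scene0 100 145 [453.62 167.45]
col [420 118  30  20 345] [434.38 127.36]
yellow 28 431.86 145.32
s2 70 123 [453.53 167.47]
s2 85 142 [453.59 167.49]
s2 100 163 [453.62 167.31]
col [420 119  30  19 316] [434.57 127.41]
yellow 28 431.86 145.32
pred col [434.47 127.09]
pred tab 235 (array([454.1281381 , 166.31690894]), 184.05908211343922) rod root [435.4 142.2] rod end [451.  162.4] face y=-14 [430.3 145.2]
pred tab 230 (array([453.52831726, 167.66247236]), 181.99540414707735) rod root [434.9 143.6] rod end [450.4 163.8] face y=-14 [429.9 146.6]
pred tab 225 (array([452.93379596, 168.9961483 ]), 179.96443592431024) rod root [434.4 145. ] rod end [449.8 165.1] face y=-14 [429.4 148. ]
```

From saved frames the marker starts at roughly 3–4 mm, and the hook travel is 29.4 mm, by both eye height and weight. I'll slide most of the way gripped. Then I'll finish by pressing with shut fingers on the tab's top, where the TCP height gives the marker height directly: marker line = TCP − 16, so the target TCP z is 221.6.

{"name": "arm_command", "arguments": {"targets": [[0,1.2,0,0,0.05],[0,1.2,3,0,0.05],[0,1.2,6,0,0.05],[0,1.2,9,0,0.05],[0,1.2,12,0,0.05]]}}

```text
t: 25.2
eef_pos: [647.7, 179.4, 197.6]
tcp_rot: [3.141, -0.0, -0.044]
ft_force: [1.7, -1.4, 0.5]
opening: 0.143
grip_force: 30.0
```

{"name": "arm_command", "arguments": {"targets": [[0,0,3,0,0.05],[0,0,6,0,0.05],[0,0,8,0,0.05],[0,0,8,0,0.05],[0,0,8,0,0.05]]}}

```text
t: 25.7
eef_pos: [647.7, 179.4, 189.7]
tcp_rot: [3.141, -0.0, -0.044]
ft_force: [3.4, -2.6, -0.8]
opening: 0.144
grip_force: 30.0
```

```bash
python3 st.py
```

```text
25.7 [647.7 179.4 189.7] -2.53 [ 3.38 -2.59 -0.76] 0.144 30.003408193588257
```

{"name": "arm_command", "arguments": {"targets": [[0,0,0,0,0.3],[0,0,0,0,0.4],[0,0,0,0,0.45],[0,0,0,0,0.45]]}}

```text
t: 26.1
eef_pos: [647.4, 179.6, 189.9]
tcp_rot: [-3.142, 0.0, -0.044]
ft_force: [0.3, 0.1, -0.3]
opening: 0.414
grip_force: 0.0
```

{"name": "arm_command", "arguments": {"targets": [[0,0,-15,0,0.45],[0,0,-35,0,0.45],[0,0,-55,0,0.45],[0,0,-55,0,0.2],[0,0,-55,0,0]]}}

```text
t: 26.6
eef_pos: [647.3, 179.5, 244.5]
tcp_rot: [3.142, 0.0, -0.044]
ft_force: [0.1, -0.6, -1.4]
opening: 0.338
grip_force: 0.0
```

{"name": "arm_command", "arguments": {"targets": [[0,0,0,0,0],[0,0,0,0,0],[0,0,0,0,0],[0,0,0,0,0],[0,0,0,0,0]]}}

```text
t: 27.1
eef_pos: [647.5, 179.5, 244.7]
tcp_rot: [3.141, 0.0, -0.044]
ft_force: [-0.2, 1.2, 0.1]
opening: 0.005
grip_force: 0.0
```

```bash
python3 st.py 647.5 179.5 221.6 -2.5
```

```text
27.1 [647.5 179.5 244.7] -2.52 [-0.17  1.19  0.14] 0.005 0.0
shift [np.float64(-0.0), np.float64(-0.0), np.float64(23.1)] turn -0.02
```

{"name": "arm_command", "arguments": {"targets": [[0,0,5,0,0],[0,0,9,0,0],[0,0,11,0,0],[0,0,13,0,0],[0,0,14,0,0]]}}

```text
t: 27.6
eef_pos: [647.5, 179.5, 230.6]
tcp_rot: [3.141, 0.0, -0.044]
ft_force: [1.0, -0.8, -0.6]
opening: 0.002
grip_force: 0.0
```

{"name": "arm_command", "arguments": {"targets": [[0,0,1,0,0],[0,0,2,0,0],[0,0,3,0,0]]}}

```text
t: 27.9
eef_pos: [647.6, 179.4, 227.9]
tcp_rot: [3.142, -0.0, -0.044]
ft_force: [-0.2, -0.3, 0.5]
opening: 0.004
grip_force: 0.0
```

{"name": "arm_command", "arguments": {"targets": [[0,0,1,0,0],[0,0,2,0,0],[0,0,3,0,0]]}}

```text
t: 28.2
eef_pos: [647.5, 179.5, 224.8]
tcp_rot: [3.142, -0.0, -0.044]
ft_force: [-0.4, 0.3, 0.3]
opening: 0.008
grip_force: 0.0
```

{"name": "arm_command", "arguments": {"targets": [[0,0,1,0,0],[0,0,2,0,0],[0,0,3,0,0]]}}

```text
t: 28.5
eef_pos: [647.5, 179.5, 221.8]
tcp_rot: [3.142, 0.0, -0.044]
ft_force: [0.9, 0.9, 0.7]
opening: 0.006
grip_force: 0.0
```

{"name": "arm_command", "arguments": {"targets": [[0,0,0,0,0]]}}

```text
t: 28.6
eef_pos: [647.5, 179.5, 221.7]
tcp_rot: [3.141, 0.0, -0.044]
ft_force: [0.8, -0.2, -0.1]
opening: 0.005
grip_force: 0.0
```

{"name": "arm_command", "arguments": {"targets": [[0,0,0,0,0]]}}

```text
t: 28.7
eef_pos: [647.6, 179.5, 221.9]
tcp_rot: [3.141, -0.0, -0.044]
ft_force: [-0.6, -0.5, -0.3]
opening: 0.007
grip_force: 0.0
```

{"name": "arm_command", "arguments": {"targets": [[0,0,0,0,0]]}}

```text
t: 28.8
eef_pos: [647.6, 179.4, 221.9]
tcp_rot: [3.142, -0.0, -0.044]
ft_force: [0.6, 0.5, 0.1]
opening: 0.008
grip_force: 0.0
```

Contact on top is ambiguous in the noise, but the tab's top is now certainly at or below 221.7. I'll bound it from below by closing the fingers with their tips at about 219. If they stop at 14 mm, the marker is within 3 mm.

{"name": "arm_command", "arguments": {"targets": [[0,0,-15,0,0],[0,0,-15,0,0.2],[0,0,-15,0,0.4],[0,0,-15,0,0.4],[0,0,-15,0,0.4]]}}

```text
t: 29.3
eef_pos: [647.4, 179.4, 236.3]
tcp_rot: [3.141, 0.001, -0.044]
ft_force: [0.6, 0.3, -0.2]
opening: 0.284
grip_force: 0.0
```

{"name": "arm_command", "arguments": {"targets": [[0,0,0,0,0.4],[0,0,9,0,0.4],[0,0,17.8,0,0.4],[0,0,17.8,0,0.4]]}}

```text
t: 29.7
eef_pos: [646.9, 179.3, 217.1]
tcp_rot: [3.141, 0.003, -0.044]
ft_force: [-0.3, 0.0, -0.6]
opening: 0.4
grip_force: 0.0
```

{"name": "arm_command", "arguments": {"targets": [[0,0,0,0,0.3],[0,0,0,0,0.2],[0,0,0,0,0.12],[0,0,0,0,0.1],[0,0,0,0,0.1]]}}

```text
t: 30.2
eef_pos: [647.6, 179.5, 219.2]
tcp_rot: [3.142, -0.0, -0.044]
ft_force: [-0.1, -0.7, -0.5]
opening: 0.106
grip_force: 0.0
```

The fingers closed past 14 mm, so their tips end short of the nominal point and the press told me nothing. I'll use a calibration-free reference instead: grip the tab, ease it up to its top stop (travel 0), then slide it down by exactly 29.4 mm.

{"name": "arm_command", "arguments": {"targets": [[0,0,-5,0,0.3],[0,0,-5,0,0.4],[0,0,-5,0,0.45],[0,0,-5,0,0.45]]}}

```text
t: 30.6
eef_pos: [647.5, 179.5, 224.1]
tcp_rot: [3.142, -0.0, -0.044]
ft_force: [-0.6, -0.2, -0.0]
opening: 0.388
grip_force: 0.0
```

{"name": "arm_command", "arguments": {"targets": [[0,0,12,0,0.45],[0,0,24,0,0.45],[0,0,34,0,0.45],[0,0,34,0,0.3],[0,0,34,0,0.2]]}}

```text
t: 31.1
eef_pos: [647.5, 179.4, 189.7]
tcp_rot: [3.141, 0.001, -0.044]
ft_force: [0.2, 0.3, 0.1]
opening: 0.335
grip_force: 0.0
```

{"name": "arm_command", "arguments": {"targets": [[0,0,0,0,0.1],[0,0,0,0,0.05],[0,0,0,0,0.05],[0,0,0,0,0.05],[0,0,0,0,0.05]]}}

```text
t: 31.6
eef_pos: [647.7, 179.4, 190.4]
tcp_rot: [3.141, -0.001, -0.044]
ft_force: [-0.0, -1.6, 1.4]
opening: 0.139
grip_force: 30.0
```

{"name": "arm_command", "arguments": {"targets": [[0,0,-4,0,0.05],[0,0,-8,0,0.05],[0,0,-12,0,0.05],[0,0,-15,0,0.05],[0,0,-18,0,0.05]]}}

```text
t: 32.1
eef_pos: [647.7, 179.4, 208.4]
tcp_rot: [3.141, -0.0, -0.044]
ft_force: [3.1, -1.7, -2.2]
opening: 0.147
grip_force: 30.0
```

{"name": "arm_command", "arguments": {"targets": [[0,0,-0.5,0,0.05],[0,0,-1,0,0.05],[0,0,-1,0,0.05]]}}

```text
t: 32.4
eef_pos: [647.7, 179.4, 209.1]
tcp_rot: [3.141, -0.0, -0.044]
ft_force: [2.8, -2.8, -0.6]
opening: 0.144
grip_force: 30.0
```

{"name": "arm_command", "arguments": {"targets": [[0,0,-0.5,0,0.05],[0,0,-1,0,0.05],[0,0,-1,0,0.05]]}}

```text
t: 32.7
eef_pos: [647.6, 179.4, 210.1]
tcp_rot: [3.141, -0.0, -0.044]
ft_force: [3.5, -2.2, -1.1]
opening: 0.144
grip_force: 30.0
```

{"name": "arm_command", "arguments": {"targets": [[0,0,-0.5,0,0.05],[0,0,-1,0,0.05],[0,0,-1,0,0.05]]}}

```text
t: 33.0
eef_pos: [647.7, 179.4, 211.2]
tcp_rot: [3.141, -0.0, -0.044]
ft_force: [4.4, -3.3, -1.3]
opening: 0.144
grip_force: 30.0
```

Still only sliding friction, so I'll keep going in 1 mm steps.

{"name": "arm_command", "arguments": {"targets": [[0,0,-0.5,0,0.05],[0,0,-1,0,0.05],[0,0,-1,0,0.05]]}}

```text
t: 33.3
eef_pos: [647.7, 179.4, 212.2]
tcp_rot: [3.141, -0.0, -0.044]
ft_force: [3.4, -3.9, -0.3]
opening: 0.142
grip_force: 30.0
```

{"name": "arm_command", "arguments": {"targets": [[0,0,-0.5,0,0.05],[0,0,-1,0,0.05],[0,0,-1,0,0.05]]}}

```text
t: 33.6
eef_pos: [647.7, 179.4, 213.2]
tcp_rot: [3.141, -0.0, -0.044]
ft_force: [4.1, -2.8, -1.7]
opening: 0.141
grip_force: 30.0
```

{"name": "arm_command", "arguments": {"targets": [[0,0,-0.5,0,0.05],[0,0,-1,0,0.05],[0,0,-1,0,0.05]]}}

```text
t: 33.9
eef_pos: [647.7, 179.4, 214.2]
tcp_rot: [3.141, -0.0, -0.044]
ft_force: [3.6, -3.3, -1.8]
opening: 0.143
grip_force: 30.0
```

{"name": "arm_command", "arguments": {"targets": [[0,0,-0.5,0,0.05],[0,0,-1,0,0.05],[0,0,-1,0,0.05]]}}

```text
t: 34.2
eef_pos: [647.7, 179.4, 215.1]
tcp_rot: [3.141, -0.0, -0.044]
ft_force: [3.4, -3.0, -1.7]
opening: 0.145
grip_force: 30.0
```

{"name": "arm_command", "arguments": {"targets": [[0,0,-0.5,0,0.05],[0,0,-1,0,0.05],[0,0,-1,0,0.05]]}}

```text
t: 34.5
eef_pos: [647.6, 179.4, 215.3]
tcp_rot: [3.141, 0.001, -0.044]
ft_force: [5.9, -2.4, -6.3]
opening: 0.148
grip_force: 30.0
```

{"name": "arm_command", "arguments": {"targets": [[0,0,-0.5,0,0.05],[0,0,-1,0,0.05],[0,0,-1,0,0.05]]}}

```text
t: 34.8
eef_pos: [647.5, 179.4, 215.4]
tcp_rot: [3.141, 0.001, -0.044]
ft_force: [7.8, -3.5, -11.9]
opening: 0.144
grip_force: 30.0
```

The stop shows clearly at TCP z ≈ 215.2 (m = 0), so the target is TCP z = 185.8.

{"name": "arm_command", "arguments": {"targets": [[0,0,4,0,0.05],[0,0,8,0,0.05],[0,0,12,0,0.05],[0,0,16,0,0.05],[0,0,20,0,0.05]]}}

```text
t: 35.3
eef_pos: [647.7, 179.4, 197.0]
tcp_rot: [3.142, -0.0, -0.044]
ft_force: [4.0, -3.3, 0.2]
opening: 0.141
grip_force: 30.0
```

{"name": "arm_command", "arguments": {"targets": [[0,0,3,0,0.05],[0,0,6,0,0.05],[0,0,9,0,0.05],[0,0,9,0,0.05],[0,0,9,0,0.05]]}}

```text
t: 35.8
eef_pos: [647.7, 179.4, 187.8]
tcp_rot: [3.141, -0.0, -0.044]
ft_force: [5.1, -3.3, -1.5]
opening: 0.142
grip_force: 30.0
```

{"name": "arm_command", "arguments": {"targets": [[0,0,1,0,0.05],[0,0,2,0,0.05],[0,0,2,0,0.05],[0,0,2,0,0.05]]}}

```text
t: 36.2
eef_pos: [647.7, 179.4, 186.0]
tcp_rot: [3.142, -0.0, -0.044]
ft_force: [4.0, -3.6, -0.9]
opening: 0.139
grip_force: 30.0
```

{"name": "arm_command", "arguments": {"targets": [[0,0,0,0,0.2],[0,0,0,0,0.3],[0,0,0,0,0.4],[0,0,0,0,0.45],[0,0,0,0,0.45]]}}

```text
t: 36.7
eef_pos: [647.4, 179.6, 186.0]
tcp_rot: [-3.142, 0.0, -0.044]
ft_force: [-0.3, 0.1, -0.7]
opening: 0.433
grip_force: 0.0
```

{"name": "arm_command", "arguments": {"targets": [[0,0,-15,0,0.45],[0,0,-45,0,0.45],[0,0,-80,0,0.45],[0,0,-110,0,0.45],[0,0,-110,0,0.45]]}}

```text
t: 37.2
eef_pos: [648.7, 179.8, 300.7]
tcp_rot: [-3.14, -0.007, -0.044]
ft_force: [-0.6, -0.5, 0.8]
opening: 0.454
grip_force: 0.0
```

```bash
python3 st.py
```

```text
37.2 [648.7 179.8 300.7] -2.52 [-0.58 -0.5   0.82] 0.454 0.0
```

```bash
python3 -c "
from cell import env
print(env.job_done())"
```

```text
the job is handed in; nothing more can be done
None
```

The mould is hanging on the hook and I slid the marker to about 29.2 mm, against a hook travel of about 29.4 mm, and handed the job in at 37 s; I had used up the camera calls, so the final level comes from force and arm position, I raised the marker to its top stop once to zero it, and I viewed 11 pictures, one over the limit.

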